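# Refit the brake spring of a banding wheel

## Task

The brake spring of the potter's banding wheel has come off and lies on the wooden block. First hook its bent leg fully down into the orange-ringed hole in the steel bar of the bed, then stretch the spring and put its eye down over the post of the red brake arm, under the post's head, so that the taut spring holds the brake shoe against the wheel. Let go of it, and leave the bowl, mug and jar standing where they are.

Things in the scene. Friction and masses are not known exactly. Their poses are not given: they have to be found in the camera images.
- bed: Fixed blue steel bed of a potter's banding wheel, 18 mm thick, spanning x -110..200, y -125..135 (mm) of its frame; wheel head (radius 85, top 56) at x 90, y 40. x points away from the robot, y left, z up. A steel bar flush in its top along x = -75 has an orange-ringed hole 12 mm wide, through to the bench: its y (92 to 112) varies, not reported: feel or look for it.
- post (a point): Centre of the top of the steel post on the robot-side end of the flat red brake arm (16 mm wide, along the bed's +x to its pivot). Top 36 mm above the bench, 18 above the bed; lies at bed y -90 with the arm at 0. Head 13 mm wide, 3 mm high; below it the post is 9 mm thick and free for 9.5 mm, down to the arm's top face.
- brake_arm (a joint): Angle (rad) of the brake arm about its upright pivot, 245 mm beyond the post (bed x 170, y -90 mm). 0: arm along the bed's x, its rubber shoe on the wheel's rim. Positive: post swung away from the hole to the bed's -y (245 mm per rad), at most 0.2. Damped, no spring of its own, stays where left; starts at 0.03 to 0.09.
- spring: Loose tension spring, 0.1 to 0.17 kg, here its orange hook plug: block 26 (x) x 20 (y) x 22 mm (z), upright flat sides to grip. Origin: centre of its underside; x points out at the hook end, z up as it lies and as it is to be fitted. In -x follow 84 mm of coils 20 mm thick, the blue eye plug, the eye. It cannot bend, only lengthen: opens from 3 N, plus 0.15 N per mm, by at most 72 mm.
- hook_tip (a point): Lowest point of the bent leg, 14 mm below the underside of the hook plug, 19 mm in x from its origin. The leg is 6 mm wire, vertical at x 22 mm beside the plug, leaning back to x 19 at its tip, so it takes 9 mm of the hole in x and 6 in y. Fully home, plug flat on the bed, the tip is 14 mm below the bed's top.
- eye_plug: The spring's blue eye plug, a block like the hook plug (26 x 20 x 22 mm). Origin: centre of its underside, 110 mm from the hook plug's origin when the spring is closed; axes parallel to it. Lifting it level would draw the leg out of the hole: tilt the spring about the hook instead.
- eye (a point): Centre of the flat-lying wire eye, 28 mm beyond the eye plug's origin in -x, 11 mm above its underside; 20 mm clear inside, wire 5 mm. 157 mm from the hook tip, measured along the closed spring. To pass over the post's head it must rise some 10 mm above where it lies on the bed. Taut on the post its centre sits 5 to 6 mm from the post's axis, towards the hole.
- rest: Fixed wooden block 130 x 50 x 30 mm on which the spring lies at the start, along its x, hook end at +x, the leg hanging over the end. Two rails, 6 mm high and 60 mm long, flank the coils in the middle. Origin: centre of its underside.
- bowl: Terracotta bowl, 110 mm wide, 50 mm high, standing on the bench; origin under its centre. To be left alone.
- mug: Blue ceramic mug, 80 mm wide, 90 mm high; origin under its centre. To be left alone.
- jar: Amber glass jar with white lid, 70 mm wide, 80 mm high; origin under its centre. To be left alone.

How it is judged:
By the outcome, as a careful person would: the job done as asked, in the order asked, and still so for the second after the job is handed in, with the robot touching nothing.
It also fails if it takes over 64 s, if anything falls off the work surface, if the arm or the gripper's body presses on something with over 40 N, if the wrist force passes 120 N, or if a joint passes its speed limit or range.

## Robot

A 7-joint arm with a two-finger parallel gripper is mounted at the origin on the work surface. World frame = base frame: x ahead of the robot, y to its left, z up, the work surface at z = 0. Lengths are in m, angles in rad, forces in N, time in s.
With the tool pointing down it reaches from about 0.35 to 0.9 m from the base axis. Payload 19.9 kg.
Tool frame: the origin (TCP) lies midway between the tips of the shut fingers; the grasp point (between the pads) lies 19 mm behind it; z points along the fingers, y is the line along which they close (so a half turn about z gives the same grasp; the last joint's range is limited). The gripper opens to 85 mm and grips with 20 to 120 N. Pads are 22 mm wide; open, the fingers measure 114 mm over their backs; the gripper's body (76 mm by 85 mm) begins 54 mm behind the grasp point. The pads swing forward as they close: fully open they stand 13 mm farther back than shut.
Start: joints at [1.208, 0.417, -0.01, 1.614, 0.005, 1.111, -0.053], TCP at [0.198, -0.593, 0.192] pointing down, gripper open.
Joint ranges: [-2.81, 2.81], [-0.39, 2.02], [-1.27, 1.25], [0.06, 2.57], [-1.19, 4.33], [0.19, 2], [-2.82, 2.82]. Speed limits (rad/s): [1.89, 1.89, 2.39, 2.39, 3.01, 3.01, 3.01].

## Interface

Orientations are given as a unit quaternion [w, x, y, z].
In Python, from bench import robot, imaging, status gives the robot as it stands (robot), with the cameras (imaging) and the readings (status).
- The arm moves only by the tool hand_motion, called after ">>>" as name(argument=value, ...), one argument or row to a line, values as JSON. Schema: {"type":"object","properties":{"deltas":{"type":"array","items":{"type":"array","items":{"type":"array","items":{"type":"number"},"minItems":4,"maxItems":4},"minItems":1,"maxItems":10},"minItems":1,"maxItems":1},"aperture":{"type":"number"},"grip_n":{"type":"number"},"only":{"type":"string"},"quiet":{"type":"boolean"},"lines":{"type":"string"}},"required":["deltas"],"additionalProperties":false}. deltas is a list that holds a single list of rows (three levels of brackets), with 1 to 10 rows, each of 4 numbers: dx, dy, dz in m, then a turn about the tool's z in rad; each row is the pose to reach, as a shift and turn from the pose commanded when the call began, along the tool's axes at that moment; what a row does not reach only later rows make up. A row lasts 1/12 s, in which the tool goes at most 0.0417 m and 0.125 rad, less where a joint would pass 70% of its speed; a pose out of reach is approached as far as the arm can. aperture is the opening from 0.0 (shut) to 1.0 (fully open), set as the call begins (left out keeps the last). The fingers move at their own pace and stop on an object; grip_n is the grip in N (left out, the last holds). Time passes only in rows, so rows that do not move let the fingers close. The tool returns the time, the measured TCP pose, the force, the opening and the grip force at its end. only (a regular expression) keeps the lines of the reply that match it, lines (a string "A,B") keeps lines A to B, and quiet returns only ok. Input that does not fit is refused with a message, and nothing moves.
- status.get_obs(): the state, without advancing time (a new reading comes with each control period).
- imaging.camera(name): name is "scene" or "top" or "wrist"; returns the picture (400x640x3 uint8, red, green, blue); there is no depth.
- imaging.camera_info(name): a dict with "fx", "fy", "cx", "cy" (pixels), "k1" (the pictures are not rectified: a ray, as slopes to the right and down, at radius r is drawn at 1 + k1 r^2 times it, then the intrinsics apply), "cam_to_world" (4x4, takes a point from camera to world coordinates). Camera axes: x right, y up, looking along -z (the intrinsics and any distortion apply to the point x, -y, -z); pixel columns grow to the right and rows downward; lengths in m; the calibration is good to about 2 mm. A picture is of the moment at which its call begins: read the wrist's pose just before it. camera_info takes no time and is no camera call; for the wrist camera it gives the pose at the moment of the call.
- robot.finish_job(): hands the job in; it is judged then, once.
The state is a dict: "time_s": time; "q": joint angles; "joint_velocities": joint speeds; "joint_efforts": joint torques, N m; "tcp_pos": TCP position; "orientation": TCP orientation; "contact_force": force on the tool from outside, world axes, zero at the start; "wrist_torque": the same for the moment, N m; "finger_gap": opening from 0.0 (shut) to 1.0 (fully open); "finger_force": force on a finger pad.
Only numpy, scipy, OpenCV 4.12 (cv2) and the standard library are available. Lean on these libraries where they do the work, as an engineer would, in place of code of your own. Each camera call takes 0.05 s, during which the arm holds its last target. There are 200 camera calls.

## Working session

There is one attempt and no reset: what is moved stays moved. The work goes in short steps, Python scripts to look and compute and a tool call to move; the robot and the scene stay as the last step left them, time stands still between calls to the robot, and variables do not carry over. Pictures are saved under pics/ and viewed, at most 10 in all, crops included, and the job is handed in when it is done.

```bash
ls; mkdir -p pics; cat > h.py <<'E'
import numpy as np, cv2
from bench import robot, imaging, status
def save(name,fn):
    im=imaging.camera(name); cv2.imwrite(fn,im[:,:,::-1]); return im
def ray(info,u,v):
    x=(u-info['cx'])/info['fx']; y=(v-info['cy'])/info['fy']
    xd,yd=x,y
    for _ in range(20):
        s=1+info['k1']*(x*x+y*y); x,y=xd/s,yd/s
    T=np.array(info['cam_to_world']); d=T[:3,:3]@np.array([x,-y,-1.]); return T[:3,3],d
def at(info,u,v,z):
    o,d=ray(info,u,v); return o+d*(z-o[2])/d[2]
def proj(info,p):
    T=np.array(info['cam_to_world']); c=T[:3,:3].T@(np.array(p)-T[:3,3])
    x,y=c[0]/-c[2],-c[1]/-c[2]; s=1+info['k1']*(x*x+y*y)
    return np.array([info['cx']+info['fx']*x*s, info['cy']+info['fy']*y*s])
E
python3 - <<'E'
from h import *
import numpy as np
np.set_printoptions(precision=4,suppress=True)
o=status.get_obs(); print(o)
for n in ['top','scene']:
    i=imaging.camera_info(n); print(n,i); save(n,f'pics/{n}0.png')
i=imaging.camera_info('wrist'); print(i)
E
```

```text
bench.py
pics
{'time_s': 0.0, 'q': array([ 1.2075,  0.418 , -0.0103,  1.6142,  0.0047,  1.1107, -0.053 ]), 'joint_velocities': array([ 0.0013,  0.0005,  0.0005,  0.0004, -0.0004, -0.0012,  0.0018]), 'joint_efforts': array([  0.0006, -86.4445,   0.6792, -43.4898,   0.0191,   0.0074,
        -0.    ]), 'tcp_pos': array([ 0.1975, -0.5926,  0.1912]), 'orientation': array([-0.0006,  0.9871,  0.1602, -0.0002]), 'contact_force': array([ 0.33  , -0.2638,  0.193 ]), 'wrist_torque': array([0.0091, 0.056 , 0.0072]), 'finger_force': 0.0, 'finger_gap': 0.999931616065001}
top {'fx': 408.5195881529075, 'fy': 408.5195881529075, 'cx': 317.8514250262156, 'cy': 200.2604868388881, 'k1': 0.010589124539942282, 'cam_to_world': array([[ 0.0236,  0.9946, -0.1008,  0.4506],
       [-0.9997,  0.0229, -0.0078, -0.0049],
       [-0.0054,  0.101 ,  0.9949,  1.3329],
       [ 0.    ,  0.    ,  0.    ,  1.    ]])}
scene {'fx': 374.369568770308, 'fy': 374.369568770308, 'cx': 324.1168217203232, 'cy': 196.42006965968457, 'k1': -0.08083460641703674, 'cam_to_world': array([[-0.1588, -0.7435,  0.6496,  1.2651],
       [ 0.9872, -0.131 ,  0.0914,  0.1105],
       [ 0.0171,  0.6557,  0.7548,  0.8706],
       [ 0.    ,  0.    ,  0.    ,  1.    ]])}
{'fx': 298.1912798492339, 'fy': 298.1912798492339, 'cx': 321.1477792691775, 'cy': 202.2737231659835, 'k1': -0.036469075623742034, 'cam_to_world': array([[ 0.3151,  0.91  ,  0.2694,  0.2672],
       [-0.9491,  0.3024,  0.0884, -0.5693],
       [-0.0011, -0.2835,  0.959 ,  0.3732],
       [ 0.    ,  0.    ,  0.    ,  1.    ]])}
```

View pics/top0.png

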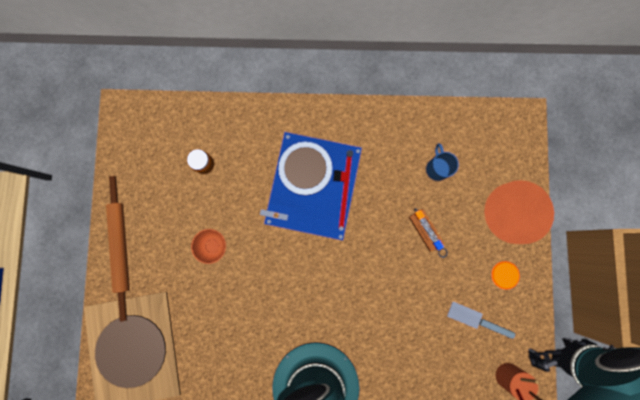

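View pics/scene0.png

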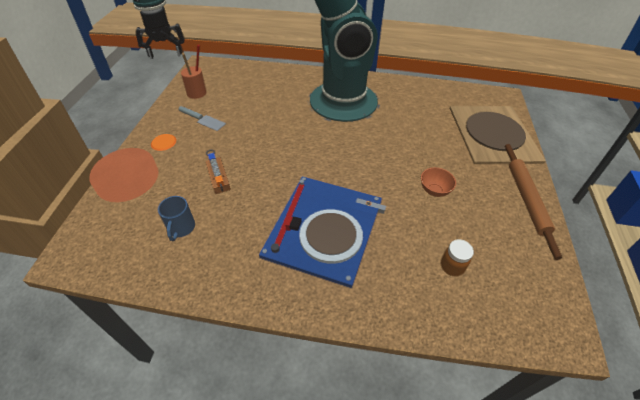

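The top view shows the bed at about (312,186), with the orange hole near (276,215) and the post near (342,228). The spring runs from its hook at (420,213) to its eye at (443,253). The mug (441,166), bowl (208,246) and jar (198,160) all stand clear.

```bash
python3 - <<'E'
from h import *
np.set_printoptions(precision=4,suppress=True)
i=imaging.camera_info('top'); im=cv2.imread('pics/top0.png')
a=cv2.resize(im[125:245,255:365],None,fx=5,fy=5,interpolation=3)
b=cv2.resize(im[200:265,400:455],None,fx=5,fy=5,interpolation=3)
c=np.zeros((600,550+275,3),np.uint8); c[:,:550]=a; c[:325,550:]=b
cv2.imwrite('pics/crop0.png',c[:, :800])
for n,u,v,z in [('hole',276,215,.018),('post',342,228,.036),('hook',420,213,.052),('eye',443,253,.041),('eyeplug',438,244,.05)]:
    print(n,at(i,u,v,z))
E
```

```text
hole [0.533  0.1392 0.018 ]
post [ 0.4955 -0.0733  0.036 ]
hook [ 0.5477 -0.316   0.052 ]
eye [ 0.4247 -0.3902  0.041 ]
eyeplug [ 0.4523 -0.3722  0.05  ]
```

View pics/crop0.png

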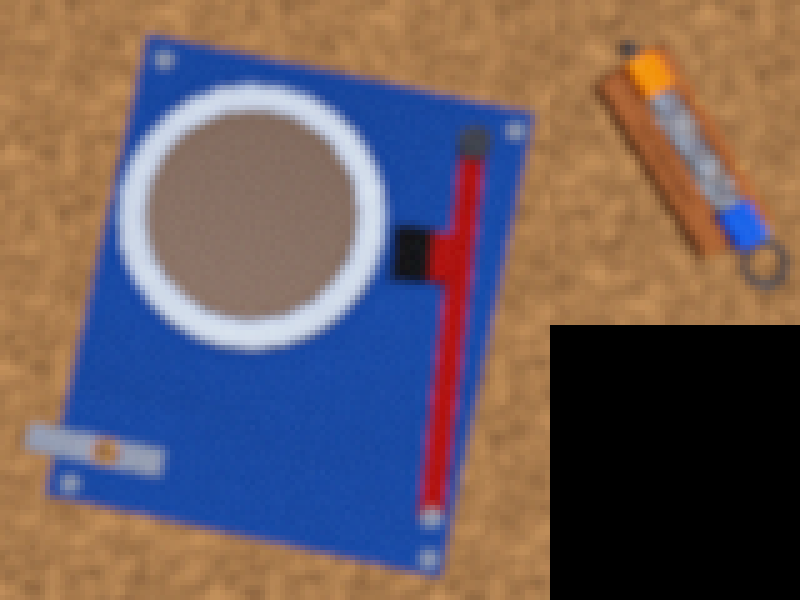

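>>> hand_motion(
  deltas=[
    [[0.036, -0.014, 0, -0.02], [0.073, -0.028, 0, -0.05], [0.11, -0.042, 0, -0.08], [0.146, -0.056, 0, -0.1], [0.183, -0.07, 0, -0.12], [0.219, -0.083, 0, -0.14], [0.255, -0.097, 0, -0.16], [0.292, -0.111, 0, -0.18], [0.328, -0.125, 0, -0.2], [0.365, -0.139, 0, -0.22]],
  ],
  aperture=0.6,
)

```text
time_s: 0.93
tcp_pos: [0.5009, -0.3441, 0.1917]
orientation: [-0.0, 0.963, 0.268, -0.0]
contact_force: [0.1, -0.9, 0.1]
finger_gap: 0.602
finger_force: 0.0
```

>>> hand_motion(
  deltas=[
    [[0, 0, 0, 0], [0, 0, 0, 0]],
  ],
)

```text
time_s: 1.1
tcp_pos: [0.5015, -0.3434, 0.1914]
orientation: [-0.001, 0.963, 0.27, 0.0]
contact_force: [-1.3, -0.6, -0.5]
finger_gap: 0.6
finger_force: 0.0
```

```bash
python3 - <<'E'
from h import *
np.set_printoptions(precision=4,suppress=True)
i=imaging.camera_info('wrist'); np.save('i1.npy',i,allow_pickle=True); save('wrist','pics/w1.png'); print(i['cam_to_world'])
E
```

```text
[[ 0.5181  0.8202  0.2426  0.5644]
 [-0.8553  0.4972  0.1458 -0.3055]
 [-0.001  -0.2831  0.9591  0.3733]
 [ 0.      0.      0.      1.    ]]
```

View pics/w1.png

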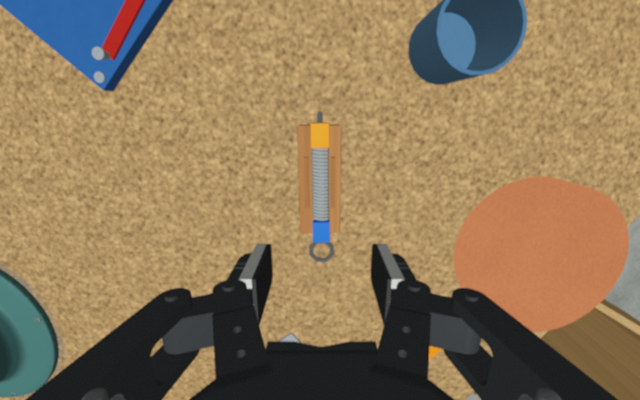

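The wrist view shows the orange plug top at about (319.5,135), the blue plug at about (321,231) and the eye at (321,250). The spring is almost aligned with the tool.

```bash
python3 - <<'E'
from h import *
from scipy.spatial.transform import Rotation as R
np.set_printoptions(precision=4,suppress=True)
i=np.load('i1.npy',allow_pickle=True).item(); im=cv2.imread('pics/w1.png'); hsv=cv2.cvtColor(im,cv2.COLOR_BGR2HSV)
def blob(m,x0,x1,y0,y1):
    m=m.copy(); k=np.zeros_like(m); k[y0:y1,x0:x1]=1; ys,xs=np.nonzero(m&(k>0)); return xs.mean(),ys.mean(),xs.min(),xs.max(),ys.min(),ys.max()
H,S,V=cv2.split(hsv)
bo=blob((H>10)&(H<25)&(S>160)&(V>190),300,340,110,155); bb=blob((H>100)&(H<130)&(S>130)&(V>120),300,340,215,250)
print(bo,bb)
h=at(i,bo[0],bo[1],.052); e=at(i,321,250,.041); b=at(i,bb[0],bb[1],.052)
print(h,e,b,np.linalg.norm(h-e)*1000, np.linalg.norm((h-b)[:2])*1000)
d=(h-e)[:2]; print('yaw',np.degrees(np.arctan2(d[1],d[0])))
for z,a,c in [(.052,314,(130))]: pass
o=status.get_obs(); q=o['orientation']; r=R.from_quat([*q[1:],q[0]]); X=r.as_matrix(); print('toolyaw',np.degrees(np.arctan2(X[1,0],X[0,0])))
print('delta tool to hook', X.T@(np.array([*h[:2],.19])-o['tcp_pos']))
# bed from top
t=imaging.camera_info('top')
P=lambda x,y,z: at(t,255+(x-2)/5,125+(y-2)/5,z)
px=[(147,37),(533,113),(440,575),(48,495)]; bd=np.array([(200,135),(200,-125),(-110,-125),(-110,135)])/1e3
w=np.array([P(*p,.018)[:2] for p in px])
M,_=cv2.estimateAffinePartial2D(bd.astype(np.float32),w.astype(np.float32)); print(M,np.linalg.norm(M[:,0]),np.degrees(np.arctan2(M[1,0],M[0,0])))
inv=np.linalg.inv(np.vstack([M,[0,0,1]]))
hp=P(105,451,.018);pp=P(432,515,.036)
print(hp,inv@[*hp[:2],1],pp,inv@[*pp[:2],1])
E
```

```text
(np.float64(319.46058091286307), np.float64(134.7448132780083), np.int64(310), np.int64(329), np.int64(123), np.int64(147)) (np.float64(320.63157894736844), np.float64(231.31578947368422), np.int64(313), np.int64(328), np.int64(221), np.int64(242))
[ 0.5457 -0.3143  0.052 ] [ 0.4283 -0.3873  0.041 ] [ 0.4528 -0.372   0.052 ] 138.70467503045933 109.31343569375822
yaw 31.86445624045519
toolyaw 31.107404729278997
delta tool to hook [ 0.055  -0.0028  0.0014]
[[ 0.9763  0.1759  0.5883]
 [-0.1759  0.9763  0.0253]] 0.9920186154419922 -10.211370769673117
[0.5336 0.1405 0.018 ] [-0.0748  0.1045  1.    ] [ 0.4967 -0.0701  0.036 ] [-0.0738 -0.111   1.    ]
```

>>> hand_motion(
  deltas=[
    [[0.028, -0.001, 0.02, -0.01], [0.055, -0.003, 0.04, -0.013], [0.055, -0.003, 0.08, -0.013], [0.055, -0.003, 0.115, -0.013], [0.055, -0.003, 0.145, -0.013], [0.055, -0.003, 0.158, -0.013], [0.055, -0.003, 0.158, -0.013]],
  ],
  aperture=0.6,
)

```text
time_s: 1.73
tcp_pos: [0.5431, -0.3149, 0.031]
orientation: [-0.002, 0.962, 0.273, -0.002]
contact_force: [-0.6, -0.5, 0.0]
finger_gap: 0.597
finger_force: 0.0
```

>>> hand_motion(
  deltas=[
    [[0, 0, 0, 0], [0, 0, 0, 0], [0, 0, 0, 0], [0, 0, 0, 0], [0, 0, 0, 0], [0, 0, 0, 0]],
  ],
  aperture=0,
  grip_n=80,
)

```text
time_s: 2.23
tcp_pos: [0.5458, -0.3148, 0.0345]
orientation: [0.0, 0.962, 0.274, 0.0]
contact_force: [-0.3, 0.0, -0.2]
finger_gap: 0.0
finger_force: 0.0
```

```bash
python3 - <<'E'
from h import *
print(status.get_obs()['finger_gap'])
im=save('wrist','pics/w2.png')
E
```

```text
0.0002545663717219943
```

View pics/w2.png

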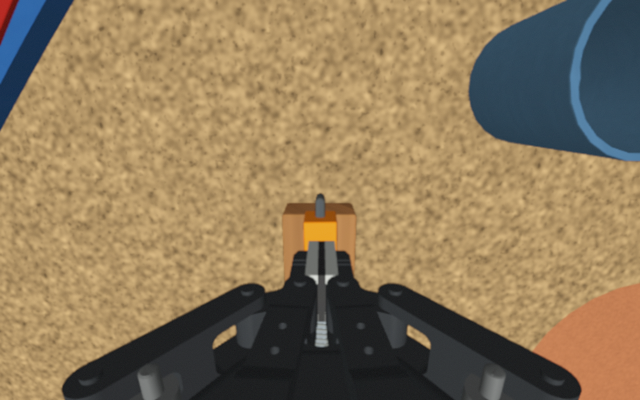

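The shut fingertips are at (321,245) and the orange plug is visible just ahead of them at (320,230). I missed the plug, so I'll check the geometry.

```bash
python3 - <<'E'
from h import *
np.set_printoptions(precision=4,suppress=True)
i=imaging.camera_info('wrist'); o=status.get_obs(); p=o['tcp_pos']; print(p,i['cam_to_world'],o['contact_force'])
print('tcp px',proj(i,p))
d=np.array([np.cos(.556),np.sin(.556),0])
for z in (.03,.052):
  for s in (-.013,0,.013): print(z,s,proj(i,np.array([.5457,-.3143,z])+s*d))
print('orange',[at(i,*u,.052) for u in ((320,213),(320,222),(320,241))])
im=cv2.imread('pics/w2.png'); cv2.imwrite('pics/w2c.png',cv2.resize(im[180:310,240:400],None,fx=5,fy=4,interpolation=3)[:520,:800])
E
```

```text
[ 0.5457 -0.3148  0.0343] [[ 0.5257  0.8159  0.2406  0.6081]
 [-0.8507  0.504   0.1493 -0.2761]
 [ 0.0005 -0.2832  0.9591  0.2162]
 [ 0.      0.      0.      1.    ]] [0.1354 0.0902 0.3287]
tcp px [321.1778 231.1091]
0.03 -0.013 [320.6435 246.147 ]
0.03 0 [320.586  228.3323]
0.03 0.013 [320.5265 209.8258]
0.052 -0.013 [320.6051 261.4029]
0.052 0 [320.5399 241.8243]
0.052 0.013 [320.472  221.3801]
orange [array([ 0.561 , -0.3045,  0.052 ]), array([ 0.5563, -0.3074,  0.052 ]), array([ 0.546 , -0.3137,  0.052 ])]
```

View pics/w2c.png

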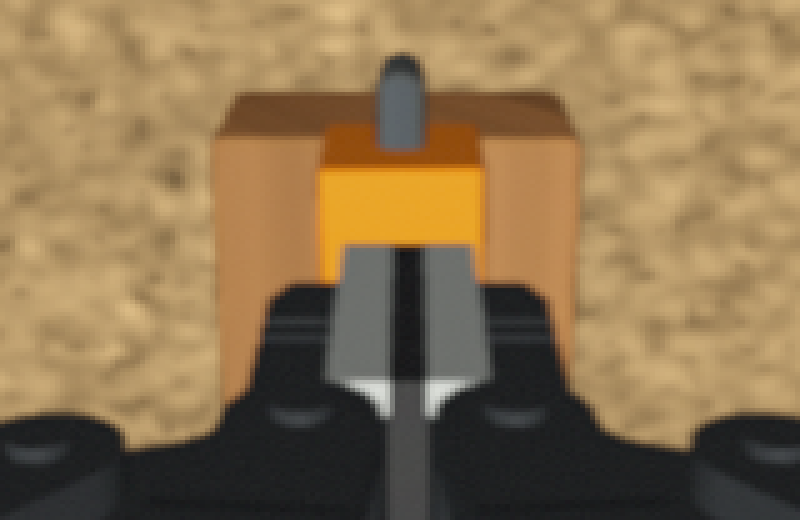

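>>> hand_motion(
  deltas=[
    [[0, 0, 0.003, 0], [0, 0, 0.006, 0], [0, 0, 0.006, 0]],
  ],
  only="tcp|contact",
)

```text
tcp_pos: [0.5451, -0.3144, 0.027]
contact_force: [-0.5, -1.0, 0.1]
```

>>> hand_motion(
  deltas=[
    [[0, 0, 0.002, 0], [0, 0, 0.004, 0], [0, 0, 0.004, 0]],
  ],
  only="tcp|contact",
)

```text
tcp_pos: [0.5453, -0.3145, 0.0233]
contact_force: [0.2, 0.8, -0.5]
```

```bash
python3 - <<'E'
from h import *
im=imaging.camera('wrist'); cv2.imwrite('pics/w3.png',im[:,:,::-1])
i=imaging.camera_info('wrist');d=np.array([np.cos(.556),np.sin(.556),0])
for s in (0,.013): print(proj(i,np.array([.5457,-.3143,.052])+s*d))
m=im[:,320].astype(int); print([tuple(m[r]) for r in range(195,270,3)])
E
```

```text
[321.04240911 249.41169275]
[320.98231585 227.86511397]
[(np.int64(199), np.int64(167), np.int64(117)), (np.int64(65), np.int64(59), np.int64(51)), (np.int64(54), np.int64(56), np.int64(55)), (np.int64(91), np.int64(95), np.int64(95)), (np.int64(93), np.int64(100), np.int64(104)), (np.int64(93), np.int64(100), np.int64(104)), (np.int64(94), np.int64(100), np.int64(105)), (np.int64(93), np.int64(99), np.int64(104)), (np.int64(93), np.int64(100), np.int64(104)), (np.int64(96), np.int64(99), np.int64(103)), (np.int64(147), np.int64(76), np.int64(11)), (np.int64(193), np.int64(111), np.int64(21)), (np.int64(234), np.int64(166), np.int64(40)), (np.int64(234), np.int64(166), np.int64(41)), (np.int64(234), np.int64(165), np.int64(40)), (np.int64(215), np.int64(147), np.int64(35)), (np.int64(23), np.int64(24), np.int64(26)), (np.int64(24), np.int64(24), np.int64(26)), (np.int64(26), np.int64(25), np.int64(27)), (np.int64(27), np.int64(27), np.int64(29)), (np.int64(25), np.int64(26), np.int64(27)), (np.int64(26), np.int64(26), np.int64(27)), (np.int64(28), np.int64(28), np.int64(28)), (np.int64(28), np.int64(28), np.int64(30)), (np.int64(24), np.int64(25), np.int64(26))]
```

>>> hand_motion(
  deltas=[
    [[0, 0, 0.003, 0], [0, 0, 0.006, 0], [0, 0, 0.006, 0]],
  ],
  only="tcp|contact",
)

```text
tcp_pos: [0.5452, -0.3145, 0.0172]
contact_force: [-0.9, 0.3, -0.0]
```

>>> hand_motion(
  deltas=[
    [[0, 0, 0.002, 0], [0, 0, 0.003, 0], [0, 0, 0.003, 0]],
  ],
  only="tcp|contact",
)

```text
tcp_pos: [0.5454, -0.3146, 0.0146]
contact_force: [-0.7, 0.5, 0.5]
```

```bash
python3 - <<'E'
from h import *
i=imaging.camera_info('wrist'); p=status.get_obs()['tcp_pos']; d=np.array([np.cos(.556),np.sin(.556),0])
for s in (0,.006,.011):
  print(s,[(h,round(proj(i,p+s*d+[0,0,h/1e3])[1],1)) for h in range(0,50,5)])
# pad outer widths at tip: col 308..334
print([proj(i,p+.011*d+[.85*y*1e-3,-.525*y*1e-3*-1*-1,.04]) for y in (-10,10)])
E
```

```text
0 [(0, np.float64(231.1)), (5, np.float64(234.0)), (10, np.float64(237.1)), (15, np.float64(240.4)), (20, np.float64(243.8)), (25, np.float64(247.4)), (30, np.float64(251.2)), (35, np.float64(255.3)), (40, np.float64(259.6)), (45, np.float64(264.2))]
0.006 [(0, np.float64(222.5)), (5, np.float64(225.2)), (10, np.float64(228.1)), (15, np.float64(231.2)), (20, np.float64(234.4)), (25, np.float64(237.8)), (30, np.float64(241.4)), (35, np.float64(245.2)), (40, np.float64(249.2)), (45, np.float64(253.5))]
0.011 [(0, np.float64(215.2)), (5, np.float64(217.8)), (10, np.float64(220.5)), (15, np.float64(223.3)), (20, np.float64(226.4)), (25, np.float64(229.6)), (30, np.float64(233.0)), (35, np.float64(236.5)), (40, np.float64(240.4)), (45, np.float64(244.4))]
[array([303.90472572, 248.271256  ]), array([338.53217202, 232.30554018])]
```

>>> hand_motion(
  deltas=[
    [[0, 0, 0.002, 0], [0, 0, 0.003, 0], [0, 0, 0.003, 0]],
  ],
  only="tcp|contact",
)

```text
tcp_pos: [0.5458, -0.3148, 0.0127]
contact_force: [-3.4, 1.8, 13.3]
```

>>> hand_motion(
  deltas=[
    [[0, 0, 0.002, 0], [0, 0, 0.003, 0], [0, 0, 0.003, 0]],
  ],
  only="tcp|contact",
)

```text
tcp_pos: [0.5466, -0.3153, 0.0124]
contact_force: [-18.1, 8.9, 54.3]
```

Contact came at a reported z of 0.0127 on a plug top at 0.052. The real fingertips are therefore about 39 mm behind the reported TCP. I'll back off and use that offset from here.

>>> hand_motion(
  deltas=[
    [[0, 0, -0.015, 0], [0, 0, -0.035, 0], [0, 0, -0.07, 0], [0, 0, -0.075, 0], [0, 0, -0.075, 0]],
  ],
  aperture=0.6,
)

```text
time_s: 4.25
tcp_pos: [0.547, -0.3154, 0.0866]
orientation: [0.002, 0.962, 0.274, 0.002]
contact_force: [-0.2, -0.0, 0.0]
finger_gap: 0.599
finger_force: 0.0
```

```bash
python3 - <<'E'
from h import *
np.set_printoptions(precision=4,suppress=True)
i=imaging.camera_info('wrist'); im=save('wrist','pics/w4.png')[:,:,::-1].copy(); hsv=cv2.cvtColor(im,cv2.COLOR_BGR2HSV); H,S,V=cv2.split(hsv)
m=((H>10)&(H<25)&(S>160)&(V>190)).astype(np.uint8); n,l,st,c=cv2.connectedComponentsWithStats(m)
k=[j for j in range(1,n) if st[j,4]>80]; print([(st[j],c[j],at(i,*c[j],.052)) for j in k])
d=np.array([np.cos(.556),np.sin(.556),0]); print([proj(i,np.array([.5457,-.3143,.052])+s*d) for s in (-.013,.013)])
m=((H>100)&(H<130)&(S>130)&(V>120)).astype(np.uint8); n,l,st,c=cv2.connectedComponentsWithStats(m); print([(st[j],at(i,*c[j],.052)) for j in range(1,n) if 60<st[j,4]<3000])
E
```

```text
[(array([305, 199,  28,  32, 826], dtype=int32), array([318.3002, 213.8826]), array([ 0.5461, -0.3135,  0.052 ]))]
[array([318.9503, 230.6131]), array([318.7899, 198.4663])]
[(array([308, 320,  23,  26, 543], dtype=int32), array([ 0.4532, -0.3713,  0.052 ]))]
```

>>> hand_motion(
  deltas=[
    [[0, 0, 0.03, 0], [0, 0, 0.06, 0], [0, 0, 0.08, 0], [0, 0, 0.088, 0], [0, 0, 0.088, 0]],
  ],
  aperture=0.6,
)

```text
time_s: 4.72
tcp_pos: [0.5441, -0.3138, -0.0066]
orientation: [-0.002, 0.962, 0.274, -0.001]
contact_force: [0.1, 0.1, 0.3]
finger_gap: 0.598
finger_force: 0.0
```

>>> hand_motion(
  deltas=[
    [[0, 0, 0, 0], [0, 0, 0, 0], [0, 0, 0, 0], [0, 0, 0, 0], [0, 0, 0, 0]],
  ],
  aperture=0,
  grip_n=70,
)

```text
time_s: 5.13
tcp_pos: [0.5464, -0.3151, -0.0025]
orientation: [0.001, 0.962, 0.274, 0.001]
contact_force: [-0.6, 0.3, 6.6]
finger_gap: 0.214
finger_force: 69.1
```

>>> hand_motion(
  deltas=[
    [[0, 0, -0.02, 0], [0, 0, -0.05, 0], [0, 0, -0.08, 0], [0.01, -0.02, -0.095, -0.05], [0.03, -0.053, -0.095, -0.15], [0.05, -0.087, -0.095, -0.26], [0.07, -0.122, -0.095, -0.37], [0.089, -0.156, -0.095, -0.48], [0.108, -0.19, -0.095, -0.6], [0.128, -0.224, -0.095, -0.7]],
  ],
)

```text
time_s: 5.97
tcp_pos: [0.5362, -0.0554, 0.092]
orientation: [0.001, 0.808, 0.589, 0.0]
contact_force: [1.6, -0.5, -1.0]
finger_gap: 0.219
finger_force: 68.7
```

```bash
python3 - <<'E'
from h import *
from scipy.spatial.transform import Rotation as R
o=status.get_obs(); q=o['orientation']; X=R.from_quat([*q[1:],q[0]]).as_matrix(); print(X[:,:2], np.degrees(np.arctan2(X[1,0],X[0,0])), X.T@(np.array([.530,.1203,.045])-o['tcp_pos']))
E
```

```text
[[ 3.05108665e-01  9.52316277e-01]
 [ 9.52317498e-01 -3.05107743e-01]
 [-2.92983472e-04  1.72468837e-03]] 72.23529764909819 [ 0.16542496 -0.05959768  0.04681463]
```

>>> hand_motion(
  deltas=[
    [[0.035, -0.012, 0, -0.04], [0.07, -0.025, 0, -0.08], [0.105, -0.038, 0, -0.12], [0.14, -0.051, 0.01, -0.138], [0.165, -0.06, 0.03, -0.138], [0.165, -0.06, 0.045, -0.138], [0.165, -0.06, 0.045, -0.138], [0.165, -0.06, 0.045, -0.138]],
  ],
)

```text
time_s: 6.63
tcp_pos: [0.5306, 0.1181, 0.0462]
orientation: [0.0, 0.767, 0.641, -0.0]
contact_force: [0.1, -0.4, -0.8]
finger_gap: 0.21
finger_force: 68.7
```

```bash
python3 - <<'E'
from h import *
np.set_printoptions(precision=4,suppress=True)
i=imaging.camera_info('wrist'); np.save('i5.npy',i,allow_pickle=True); im=save('wrist','pics/w5.png'); print(proj(i,[.5336,.1405,.018]))
im=cv2.imread('pics/w5.png'); cv2.imwrite('pics/w5c.png',cv2.resize(im[120:270,220:420],None,fx=4,fy=4,interpolation=3))
E
```

```text
[318.4877 186.7841]
```

View pics/w5c.png

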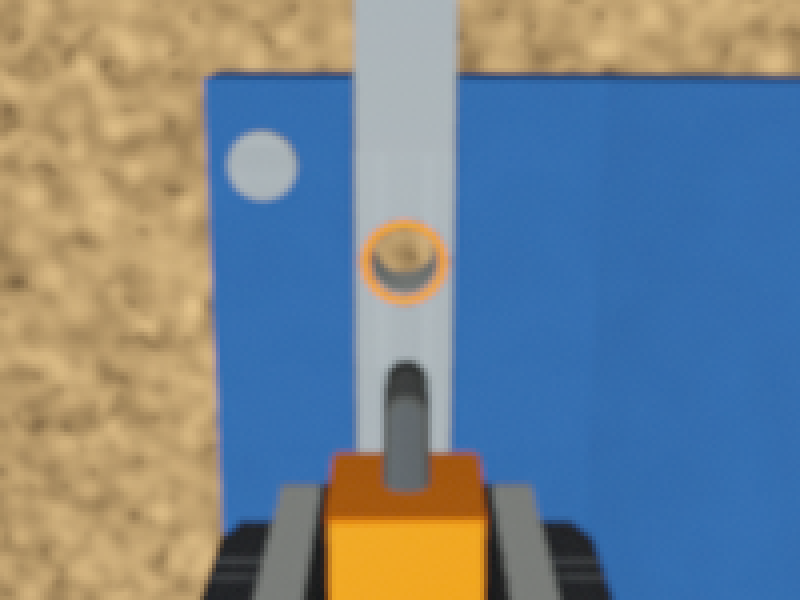

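The hole ring is centred at full-image pixel (320.8,185.1). The plug's top front edge is at about (321.3,249), and the leg's outer end at about (321,211).

```bash
python3 - <<'E'
from h import *
from scipy.spatial.transform import Rotation as R
np.set_printoptions(precision=4,suppress=True)
i=np.load('i5.npy',allow_pickle=True).item(); o=status.get_obs(); q=o['orientation']; X=R.from_quat([*q[1:],q[0]]).as_matrix(); p=o['tcp_pos']
f=lambda a,b:(220+a/4-.375,120+b/4-.375)
h=at(i,*f(404.5,262),.018); print('hole',h, 'yaw',np.degrees(np.arctan2(X[1,0],X[0,0])))
for zt in (.098,.1007,.103):
  l,r=at(i,*f(325,518),zt),at(i,*f(488,518),zt); print('front edge',X.T@((l+r)/2-p), 'w',np.linalg.norm(l-r))
b=[at(i,*f(x,456),.0787) for x in (333,480)]; print('bottom front',X.T@((b[0]+b[1])/2-p),np.linalg.norm(b[0]-b[1]))
print('hole rel',X.T@(h-p))
bl,tl=at(i,*f(355,400),.018),at(i,*f(354,80),.018); br,tr=at(i,*f(451,400),.018),at(i,*f(459,80),.018)
for d in (tl-bl,tr-br,(tl+tr-bl-br)): print('bar/bed y dir',np.degrees(np.arctan2(d[1],d[0])))
l=at(i,*f(405.5,365),.07); print('leg tip lower', X.T@(l-p))
E
```

```text
hole [0.5354 0.1414 0.018 ] yaw 79.74092015544035
front edge [ 0.0114  0.0004 -0.0512] w 0.01946733564487321
front edge [ 0.0127  0.0004 -0.0539] w 0.01906325954892418
front edge [ 0.0138  0.0004 -0.0562] w 0.018719046578300914
bottom front [ 0.0114  0.0004 -0.0319] 0.01982956963206664
hole rel [0.024  0.     0.0288]
bar/bed y dir 79.209087462199
bar/bed y dir 78.97620394168948
bar/bed y dir 79.0926438838187
leg tip lower [ 0.0215  0.0003 -0.0232]
```

>>> hand_motion(
  deltas=[
    [[0.004, 0, 0.01, 0], [0.004, 0, 0.03, 0], [0.004, 0, 0.042, 0], [0.004, 0, 0.042, 0], [0.004, 0, 0.042, 0]],
  ],
  only="time|tcp|contact",
)

```text
time_s: 7.1
tcp_pos: [0.5311, 0.1222, 0.0037]
contact_force: [-0.4, 0.2, -0.5]
```

>>> hand_motion(
  deltas=[
    [[0, 0, 0.002, 0], [0, 0, 0.004, 0], [0, 0, 0.006, 0], [0, 0, 0.006, 0]],
  ],
  only="tcp|contact",
)

```text
tcp_pos: [0.5313, 0.1225, -0.0021]
contact_force: [0.8, 0.5, -1.6]
```

```bash
python3 - <<'E'
from h import *
i=imaging.camera_info('wrist'); im=save('wrist','pics/w6.png'); im=cv2.imread('pics/w6.png'); cv2.imwrite('pics/w6c.png',cv2.resize(im[150:270,240:400],None,fx=5,fy=5,interpolation=3))
print(proj(i,[.5354,.1414,.018]))
E
```

```text
[320.57416487 212.04269253]
```

View pics/w6c.png

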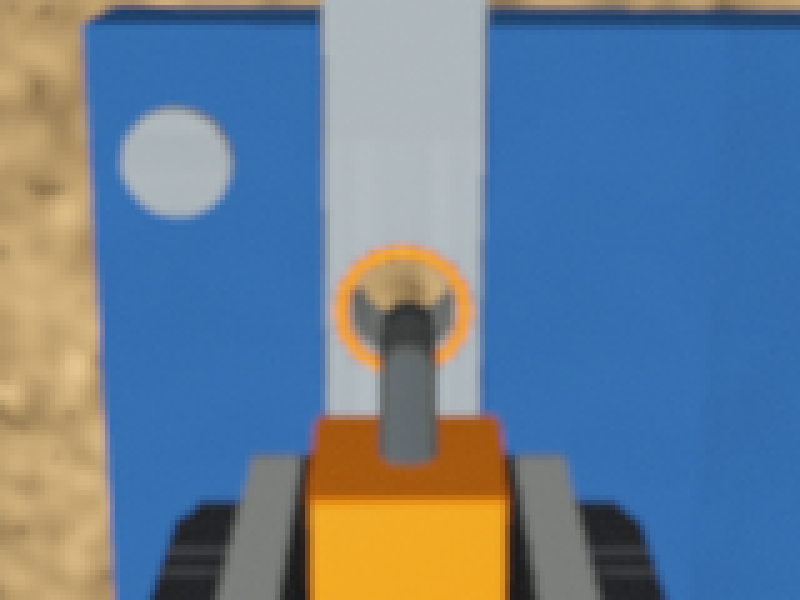

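The leg sits over the ring, about 0.5 mm to the right of centre, with the tip at the hole mouth and no contact force. I'll continue down.

>>> hand_motion(
  deltas=[
    [[0, -0.0004, 0.002, 0], [0, -0.0004, 0.004, 0], [0, -0.0004, 0.006, 0], [0, -0.0004, 0.006, 0]],
  ],
  only="time|tcp|contact",
)

```text
time_s: 7.82
tcp_pos: [0.5307, 0.1226, -0.0085]
contact_force: [0.5, 0.4, -0.5]
```

>>> hand_motion(
  deltas=[
    [[0, 0, 0.002, 0], [0, 0, 0.004, 0], [0, 0, 0.004, 0], [0, 0, 0.004, 0]],
  ],
  only="tcp|contact",
)

```text
tcp_pos: [0.5308, 0.1227, -0.0123]
contact_force: [0.1, 0.8, -0.6]
```

>>> hand_motion(
  deltas=[
    [[0, 0, 0.0015, 0], [0, 0, 0.0015, 0], [0, 0, 0.0015, 0]],
  ],
  only="time|tcp|contact",
)

```text
time_s: 8.4
tcp_pos: [0.5309, 0.1227, -0.0137]
contact_force: [-1.0, 0.7, -1.9]
```

>>> hand_motion(
  deltas=[
    [[0, 0, 0.001, 0], [0, 0, 0.001, 0], [0, 0, 0.001, 0]],
  ],
  only="tcp|contact",
)

```text
tcp_pos: [0.531, 0.1227, -0.0145]
contact_force: [0.5, 0.3, -0.2]
```

>>> hand_motion(
  deltas=[
    [[0, 0, 0.001, 0], [0, 0, 0.001, 0], [0, 0, 0.001, 0]],
  ],
  only="time|tcp|contact",
)

```text
time_s: 8.9
tcp_pos: [0.5311, 0.1227, -0.0148]
contact_force: [-5.5, -1.9, 18.3]
```

>>> hand_motion(
  deltas=[
    [[0, 0, 0.001, 0], [0, 0, 0.001, 0], [0, 0, 0.001, 0]],
  ],
  only="tcp|contact",
)

```text
tcp_pos: [0.5312, 0.1227, -0.0149]
contact_force: [-12.3, -3.7, 40.1]
```

>>> hand_motion(
  deltas=[
    [[0, 0, -0.001, 0], [0, 0, -0.001, 0], [0, 0, -0.001, 0], [0, 0, -0.002, 0], [0, 0, -0.02, 0], [0, 0, -0.05, 0], [-0.02, 0, -0.08, 0], [-0.05, 0, -0.1, 0], [-0.05, 0, -0.1, 0], [-0.05, 0, -0.1, 0]],
  ],
  aperture=0.5,
  grip_n=20,
)

```text
time_s: 9.98
tcp_pos: [0.5226, 0.0718, 0.0843]
orientation: [0.001, 0.768, 0.64, 0.001]
contact_force: [-0.8, -0.1, -0.7]
finger_gap: 0.502
finger_force: 0.0
```

```bash
python3 - <<'E'
from h import *
np.set_printoptions(precision=4,suppress=True)
i=imaging.camera_info('wrist'); np.save('i7.npy',i,allow_pickle=True); im=save('wrist','pics/w7.png')
E
```

```text
(no output)
```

View pics/w7.png

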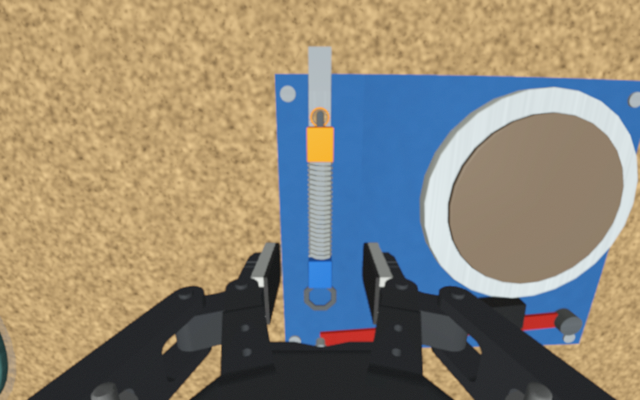

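The spring lies on the bed, with the hook plug at (320,144) home at the ring, the blue plug at (320,273), the eye at (320,297) and the post at about (321,342), half hidden.

```bash
python3 - <<'E'
from h import *
from scipy.spatial.transform import Rotation as R
np.set_printoptions(precision=4,suppress=True)
i=np.load('i7.npy',allow_pickle=True).item(); im=cv2.imread('pics/w7.png'); H,S,V=cv2.split(cv2.cvtColor(im,cv2.COLOR_BGR2HSV))
o=status.get_obs(); q=o['orientation']; X=R.from_quat([*q[1:],q[0]]).as_matrix(); p=o['tcp_pos']; print(np.degrees(np.arctan2(X[1,0],X[0,0])),p)
def b(m,x0,x1,y0,y1):
    k=np.zeros(m.shape,bool); k[y0:y1,x0:x1]=1; ys,xs=np.nonzero(m&k); return xs.mean(),ys.mean(),xs.min(),xs.max(),ys.min(),ys.max()
r={}
for n,m,w,z in [('hook',(H>10)&(H<25)&(S>160)&(V>190),(300,340,123,170),.040),('eyeplug',(H>95)&(H<125)&(V>215)&(S>120),(300,340,255,292),.040)]:
    c=b(m,*w); W=at(i,c[0],c[1],z); r[n]=W; print(n,c,W,X.T@(W-p))
W=at(i,320,297,.029); print('eye',W,X.T@(W-p), np.linalg.norm((W-r['hook'])[:2]))
for v in range(336,348): print(v,[ (int(H[v,u]),int(S[v,u]),int(V[v,u])) for u in range(313,330,2)])
for pp in ([.4967,-.0701,.036],[.4985,-.069,.036]): print(proj(i,pp))
for z in (.036,.0235): print('', [at(i,321,342,z)])
E
```

```text
79.73633637386033 [0.5222 0.0731 0.0835]
hook (np.float64(319.81947743467936), np.float64(143.3064133016627), np.int64(308), np.int64(332), np.int64(124), np.int64(161)) [0.5321 0.123  0.04  ] [0.0509 0.0009 0.0435]
eyeplug (np.float64(319.5777777777778), np.float64(274.1333333333333), np.int64(309), np.int64(330), np.int64(262), np.int64(286)) [0.5119 0.0149 0.04  ] [-0.0591  0.0002  0.0435]
eye [ 0.5067 -0.0148  0.029 ] [-0.0892  0.0004  0.0545] 0.14010218273986544
336 [(106, 176, 184), (106, 175, 184), (106, 176, 183), (123, 90, 162), (179, 172, 191), (1, 197, 198), (2, 200, 199), (2, 202, 198), (1, 199, 197)]
337 [(106, 175, 184), (106, 173, 184), (107, 153, 177), (117, 73, 150), (1, 129, 172), (1, 174, 190), (2, 203, 198), (1, 200, 199), (2, 202, 197)]
338 [(106, 176, 185), (106, 171, 183), (108, 107, 158), (107, 32, 129), (4, 52, 137), (2, 129, 168), (1, 197, 197), (2, 205, 198), (2, 201, 197)]
339 [(106, 178, 185), (106, 160, 178), (108, 54, 133), (60, 6, 121), (50, 6, 121), (3, 69, 137), (1, 184, 191), (2, 201, 199), (1, 200, 198)]
340 [(106, 176, 185), (107, 150, 173), (101,
[... 496 characters left out ...]
3, 198), (1, 203, 196)]
344 [(106, 171, 171), (109, 112, 155), (83, 9, 120), (90, 9, 136), (90, 11, 139), (75, 4, 124), (2, 126, 162), (2, 198, 194), (1, 197, 186)]
345 [(108, 159, 130), (109, 85, 117), (90, 9, 120), (96, 16, 155), (98, 17, 165), (98, 14, 142), (1, 84, 128), (1, 186, 166), (1, 185, 150)]
346 [(110, 109, 70), (107, 53, 67), (95, 15, 102), (100, 22, 139), (98, 20, 153), (98, 21, 131), (0, 29, 79), (0, 139, 99), (179, 128, 80)]
347 [(100, 19, 41), (105, 25, 41), (108, 21, 60), (100, 28, 81), (97, 26, 89), (101, 26, 77), (105, 21, 48), (150, 19, 41), (110, 36, 42)]
[320.2394 351.8578]
[321.884  350.6755]
 [array([ 0.4995, -0.0588,  0.036 ])]
 [array([ 0.4975, -0.0698,  0.0235])]
```

>>> hand_motion(
  deltas=[
    [[-0.03, 0, 0, 0], [-0.059, 0, 0, 0], [-0.059, 0, 0, 0], [-0.059, 0, 0, 0]],
  ],
  only="time|tcp",
)

```text
time_s: 10.37
tcp_pos: [0.5111, 0.015, 0.0825]
```

```bash
python3 - <<'E'
from h import *
from scipy.spatial.transform import Rotation as R
np.set_printoptions(precision=4,suppress=True)
i=imaging.camera_info('wrist');save('wrist','pics/w8.png'); im=cv2.imread('pics/w8.png'); H,S,V=cv2.split(cv2.cvtColor(im,cv2.COLOR_BGR2HSV))
o=status.get_obs(); q=o['orientation']; X=R.from_quat([*q[1:],q[0]]).as_matrix(); p=o['tcp_pos']; print(p)
u,v=proj(i,[.4985,-.069,.036]).astype(int); print(u,v)
m=((S<45)&(V>125)).astype(np.uint8); m[:v-25]=0;m[v+25:]=0;m[:,:u-25]=0;m[:,u+25:]=0
n,l,st,c=cv2.connectedComponentsWithStats(m)
for j in range(1,n):
  if st[j,4]>25: W=at(i,*c[j],.036); print(st[j],c[j],W,X.T@(W-p))
for vv in range(v-14,v+15,2): print(vv,[(int(S[vv,uu]),int(V[vv,uu])) for uu in range(u-14,u+15,4)])
m=(H>95)&(H<125)&(V>215)&(S>120); m[:150]=0; ys,xs=np.nonzero(m&(abs(np.arange(640)-320)<20)[None]); W=at(i,xs.mean(),ys.mean(),.04); print('eyeplug',xs.min(),xs.max(),ys.min(),ys.max(),W,X.T@(W-p))
E
```

```text
[0.5113 0.0162 0.0827]
323 299
[308 293  40  13 184] [322.7391 299.1902] [ 0.4982 -0.0683  0.036 ] [-0.0855  0.0021  0.0467]
285 [(179, 177), (177, 177), (179, 177), (118, 149), (201, 193), (202, 193), (201, 192), (200, 190)]
287 [(178, 178), (178, 178), (176, 177), (62, 135), (190, 189), (201, 193), (205, 190), (203, 190)]
289 [(178, 178), (177, 180), (134, 160), (9, 117), (110, 151), (202, 194), (203, 190), (203, 190)]
291 [(177, 179), (178, 179), (90, 139), (9, 114), (33, 115), (203, 193), (203, 190), (203, 190)]
293 [(178, 179), (178, 179), (39, 132), (15, 158), (6, 130), (203, 192), (203, 190), (204, 189)]
295 [(175, 179), (175, 176), (16, 174), (18, 186), (18, 182), (172, 184), (204, 191), (204, 191)]
297 [(177, 179), (160, 177), (17, 184), (18, 184), (19, 184), (92, 166), (144, 167), (119, 156)]
299 [(164, 179), (140, 178), (18, 184), (18, 184), (18, 184), (82, 178), (154, 177), (165, 178)]
301 [(37, 159), (41, 167), (19, 187), (18, 186), (18, 186), (24, 169), (37, 165), (39, 164)]
303 [(108, 186), (108, 187), (8, 181), (18, 185), (15, 184), (101, 185), (106, 198), (106, 192)]
305 [(107, 178), (109, 177), (72, 188), (22, 189), (58, 192), (108, 186), (104, 199), (105, 196)]
307 [(110, 172), (106, 195), (109, 178), (97, 210), (104, 199), (107, 186), (107, 189), (107, 190)]
309 [(106, 190), (100, 214), (111, 163), (107, 190), (107, 181), (107, 179), (107, 181), (108, 184)]
311 [(105, 195), (104, 201), (106, 182), (109, 173), (107, 183), (108, 175), (109, 178), (106, 185)]
313 [(107, 183), (106, 187), (103, 203), (107, 184), (106, 190), (103, 193), (107, 181), (104, 191)]
eyeplug 310 332 197 224 [0.5121 0.0147 0.04  ] [-0.0013  0.0011  0.0427]
```

>>> hand_motion(
  deltas=[
    [[-0.001, 0.0008, 0.03, 0], [-0.001, 0.0008, 0.06, 0], [-0.001, 0.0008, 0.085, 0], [-0.001, 0.0008, 0.094, 0], [-0.001, 0.0008, 0.094, 0], [-0.001, 0.0008, 0.094, 0]],
  ],
)

```text
time_s: 10.92
tcp_pos: [0.5124, 0.0154, -0.0103]
orientation: [-0.0, 0.767, 0.642, 0.0]
contact_force: [-0.4, -0.6, 1.0]
finger_gap: 0.498
finger_force: 0.0
```

>>> hand_motion(
  deltas=[
    [[0, 0, 0, 0], [0, 0, 0, 0], [0, 0, 0, 0], [0, 0, 0, 0], [0, 0, 0, 0]],
  ],
  aperture=0,
  grip_n=35,
)

```text
time_s: 11.33
tcp_pos: [0.5132, 0.0145, -0.0091]
orientation: [0.001, 0.767, 0.641, 0.001]
contact_force: [-0.7, 1.1, 7.1]
finger_gap: 0.219
finger_force: 34.5
```

>>> hand_motion(
  deltas=[
    [[-0.006, 0.0001, 0, 0], [-0.015, 0.0002, 0, 0], [-0.024, 0.0003, 0, 0], [-0.03, 0.0004, 0, 0], [-0.03, 0.0004, 0, 0], [-0.03, 0.0004, 0, 0]],
  ],
)

```text
time_s: 11.83
tcp_pos: [0.5086, -0.0154, -0.0092]
orientation: [0.001, 0.767, 0.641, 0.001]
contact_force: [0.1, 1.8, 9.4]
finger_gap: 0.218
finger_force: 35.2
```

>>> hand_motion(
  deltas=[
    [[0, 0, -0.004, 0], [0, 0, -0.008, 0], [0, 0, -0.012, 0], [0, 0, -0.014, 0], [0, 0, -0.014, 0]],
  ],
)

```text
time_s: 12.25
tcp_pos: [0.5078, -0.0146, 0.0045]
orientation: [0.0, 0.767, 0.642, 0.001]
contact_force: [1.4, 7.6, -3.7]
finger_gap: 0.221
finger_force: 34.3
```

```bash
cat > chk.py <<'E'
from h import *
from scipy.spatial.transform import Rotation as R
import sys
np.set_printoptions(precision=4,suppress=True)
i=imaging.camera_info('wrist');fn=sys.argv[1];save('wrist',fn); im=cv2.imread(fn); H,S,V=cv2.split(cv2.cvtColor(im,cv2.COLOR_BGR2HSV))
o=status.get_obs(); q=o['orientation']; X=R.from_quat([*q[1:],q[0]]).as_matrix(); p=o['tcp_pos']; print(p)
m=((H>10)&(H<25)&(S>160)&(V>190)).astype(np.uint8); n,l,st,c=cv2.connectedComponentsWithStats(m)
for j in range(1,n):
  if st[j,4]>40: print('orange',st[j],c[j],at(i,*c[j],.04),np.linalg.norm(st[j,2]))
d=X[:,0]
for s in (-.013,.013): print('expected edge home',proj(i,np.array([.5317,.1215,.04])+s*d))
m=(H>95)&(H<125)&(V>215)&(S>120); m[:150]=0; ys,xs=np.nonzero(m&(abs(np.arange(640)-320)<20)[None])
if len(xs): print('blue',xs.min(),xs.max(),ys.min(),ys.max())
print('post px',proj(i,[.4979,-.068,.036]))
E
python3 chk.py pics/w9.png
```

```text
[ 0.5076 -0.0146  0.0043]
expected edge home [317.6528 -11.0892]
expected edge home [317.4177 -81.3195]
blue 303 339 245 289
post px [319.2906 332.7205]
```

>>> hand_motion(
  deltas=[
    [[-0.006, 0, -0.001, 0], [-0.013, 0, -0.001, 0], [-0.02, 0, -0.001, 0], [-0.0263, 0, -0.001, 0], [-0.0263, 0, -0.001, 0], [-0.0263, 0, -0.001, 0]],
  ],
)

```text
time_s: 12.8
tcp_pos: [0.503, -0.0403, 0.005]
orientation: [-0.0, 0.767, 0.642, 0.001]
contact_force: [1.6, 11.3, -4.5]
finger_gap: 0.219
finger_force: 34.3
```

```bash
python3 chk.py pics/w10.png
python3 - <<'E'
from h import *
np.set_printoptions(precision=2,suppress=True)
im=cv2.imread('pics/w10.png'); a=cv2.resize(im[215:350,245:395],None,fx=4,fy=4,interpolation=3)
s=save('scene','pics/s2.png')[:,:,::-1]; i=imaging.camera_info('scene')
u,v=proj(i,[.515,.03,.03]).astype(int); print(u,v)
b=cv2.resize(np.ascontiguousarray(s[v-60:v+60,u-45:u+70]),None,fx=4,fy=4,interpolation=3)[:,:200*2]
c=np.zeros((540,800,3),np.uint8); c[:,:400]=a[:540,100:500]; c[:480,400:400+b.shape[1]]=b; cv2.imwrite('pics/last.png',c)
E
```

```text
[ 0.503  -0.04    0.0051]
expected edge home [317.786  -80.4935]
expected edge home [ 317.5454 -154.4854]
blue 303 339 244 290
post px [319.4473 295.1346]
332 190
```

View pics/last.png

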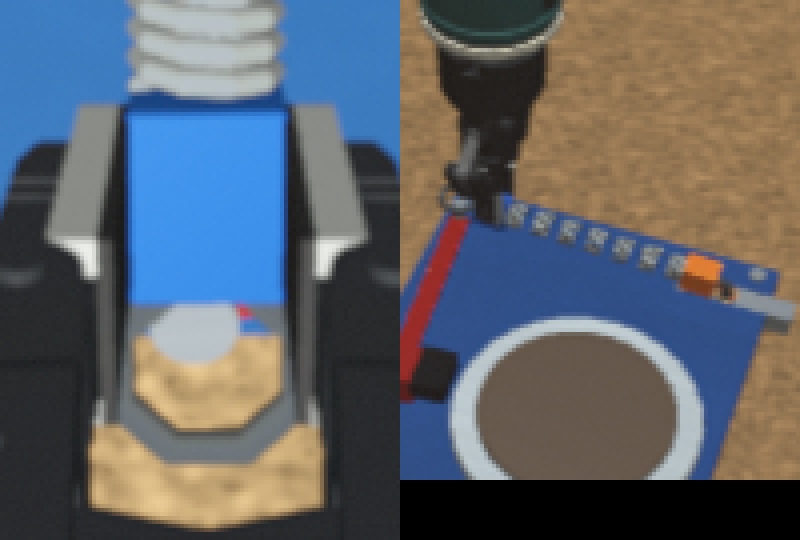

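In the left crop the eye surrounds the post head. The eye's inner span runs from column 133 to 283 and its far inner edge is at row 432. The head is centred at about (196,321), so the eye is slightly too far out and about 1.5 mm to the right. In the right crop the spring is stretched and the hook plug is still at the hole.

```bash
python3 - <<'E'
from h import *
from scipy.spatial.transform import Rotation as R
np.set_printoptions(precision=4,suppress=True)
i=imaging.camera_info('wrist'); o=status.get_obs(); q=o['orientation']; X=R.from_quat([*q[1:],q[0]]).as_matrix(); p=o['tcp_pos']
f=lambda a,b:(245+(a+100)/4-.4,215+b/4-.4)
post=at(i,*f(196,321),.036); print('post',post,X.T@(post-p))
for z in (.043,.047): 
  e=at(i,*f(208,432),z-.0); l,r=at(i,*f(133,370),z),at(i,*f(283,370),z)
  print(z,'inner far edge',X.T@(e-p),'w',np.linalg.norm(l-r),'outer',X.T@(at(i,*f(208,462),z)-p))
E
```

```text
post [ 0.4975 -0.0674  0.036 ] [-0.028  -0.0005 -0.031 ]
0.043 inner far edge [-0.0418  0.0012 -0.038 ] w 0.021170326070606895 outer [-0.047   0.0012 -0.038 ]
0.047 inner far edge [-0.0386  0.0012 -0.042 ] w 0.02058257380282282 outer [-0.0436  0.0012 -0.042 ]
```

>>> hand_motion(
  deltas=[
    [[0.0015, -0.0015, 0, 0], [0.0015, -0.0015, 0, 0], [0.0015, -0.0015, 0.002, 0], [0.0015, -0.0015, 0.005, 0], [0.0015, -0.0015, 0.006, 0], [0.0015, -0.0015, 0.006, 0]],
  ],
  only="time|tcp|contact",
)

```text
time_s: 13.4
tcp_pos: [0.5021, -0.0381, -0.001]
contact_force: [3.0, 11.0, -2.9]
```

>>> hand_motion(
  deltas=[
    [[0, 0, 0.002, 0], [0, 0, 0.004, 0], [0, 0, 0.004, 0]],
  ],
  only="tcp|contact",
)

```text
tcp_pos: [0.5022, -0.0381, -0.005]
contact_force: [2.3, 10.4, -0.9]
```

>>> hand_motion(
  deltas=[
    [[0, 0, 0.002, 0], [0, 0, 0.003, 0], [0, 0, 0.003, 0]],
  ],
  only="tcp|contact",
)

```text
tcp_pos: [0.5022, -0.0381, -0.0079]
contact_force: [2.1, 10.6, -1.1]
```

>>> hand_motion(
  deltas=[
    [[0, 0, 0.001, 0], [0, 0, 0.002, 0], [0, 0, 0.002, 0]],
  ],
  only="tcp|contact",
)

```text
tcp_pos: [0.5026, -0.0383, -0.0091]
contact_force: [-1.0, 9.3, 13.2]
```

```bash
python3 - <<'E'
from h import *
im=cv2.imread('pics/w10.png')
save('wrist','pics/w11.png'); im=cv2.imread('pics/w11.png')
i=imaging.camera_info('wrist'); print(proj(i,[.4975,-.0674,.036]))
for v in range(270,345,4): print(v,[tuple(int(x) for x in im[v,u]) for u in (308,314,320,326,332)])
E
```

```text
[319.93605794 312.41429543]
270 [(235, 145, 60), (234, 144, 59), (235, 143, 59), (234, 143, 58), (234, 144, 58)]
274 [(235, 144, 60), (234, 144, 59), (234, 143, 57), (234, 143, 58), (234, 143, 57)]
278 [(235, 144, 59), (234, 144, 57), (234, 143, 57), (234, 144, 59), (233, 142, 58)]
282 [(234, 143, 57), (234, 143, 57), (234, 143, 57), (233, 142, 58), (233, 142, 55)]
286 [(235, 143, 57), (234, 143, 58), (234, 143, 56), (234, 143, 54), (234, 143, 56)]
290 [(132, 115, 104), (192, 124, 61), (65, 56, 203), (52, 54, 207), (85, 83, 184)]
294 [(195, 126, 62), (193, 125, 64), (108, 107, 178), (47, 54, 209), (45, 54, 208)]
298 [(195, 127, 62), (124, 123, 119), (127, 131, 127), (99, 103, 149), (46, 54, 209)]
302 [(196, 126, 62), (120, 124, 121), (122, 126, 123), (111, 114, 121), (48, 56, 209)]
306 [(190, 126, 70), (194, 191, 182), (202, 198, 189), (183, 179, 171), (46, 54, 208)]
310 [(158, 142, 129), (200, 196, 187), (199, 195, 186), (200, 196, 186), (106, 88, 188)]
314 [(185, 182, 173), (200, 196, 187), (200, 195, 187), (200, 196, 187), (133, 131, 125)]
318 [(155, 150, 142), (202, 198, 189), (202, 198, 189), (202, 197, 188), (129, 125, 117)]
322 [(120, 140, 155), (196, 192, 182), (200, 196, 187), (185, 180, 171), (120, 121, 118)]
326 [(145, 200, 231), (106, 153, 182), (123, 175, 205), (112, 162, 192), (111, 158, 188)]
330 [(130, 181, 212), (121, 170, 201), (114, 163, 193), (123, 174, 205), (119, 168, 199)]
334 [(121, 171, 201), (131, 183, 214), (120, 170, 200), (126, 177, 209), (133, 185, 216)]
338 [(115, 163, 194), (147, 201, 233), (133, 185, 216), (122, 173, 204), (110, 158, 187)]
342 [(114, 163, 194), (120, 171, 202), (102, 148, 178), (112, 160, 190), (102, 147, 175)]
```

```bash
python3 - <<'E'
from h import *
from scipy.spatial.transform import Rotation as R
i=imaging.camera_info('wrist'); o=status.get_obs(); q=o['orientation']; X=R.from_quat([*q[1:],q[0]]).as_matrix(); p=o['tcp_pos']
for z in (.0265,.0315):
  for s in (-.038,-.0405,-.043): print(z,s,proj(i,np.array([p[0],p[1],z])+s*X[:,0]))
im=cv2.imread('pics/w11.png'); H,S,V=cv2.split(cv2.cvtColor(im,cv2.COLOR_BGR2HSV))
def ch(h,s,v):
    if s<50: return '#' if v>170 else ('+' if v>90 else '.')
    if h<8 or h>172: return 'R'
    if 95<h<130: return 'B'
    return ' ' 
for v in range(284,346,2): print(v,''.join(ch(H[v,u],S[v,u],V[v,u]) for u in range(292,350)))
E
```

```text
0.0265 -0.038 [319.69909475 314.34856903]
0.0265 -0.0405 [319.7108627  317.97210058]
0.0265 -0.043 [319.72254231 321.56212384]
0.0315 -0.038 [319.68068828 320.01207248]
0.0315 -0.0405 [319.69289742 323.70903268]
0.0315 -0.043 [319.70501179 327.37065037]
284 ++++.....BBBBBBBBBBBBBBBBBBBBBBBBBBBBBBBBBBBBBBBBB.....+++
286 .........BBBBBBBBBBBBBBBBBBBBBBBBBBBBBBBBBBBBBBBBB........
288 ....+....BBBBBBBBBBBBBBBBBBB          BBBBBBBBBBBB........
290 ...........+++++BBBBBBBBBBB RRRRRRRRRRRRRR+++++++.........
292 ..........++++BBBBBBBBBBBBB RRRRRRRRRRRRRRRRR++++.........
294 ..........++BBBBBBBBBBBBBBB RRRRRRRRRRRRRRRRRRR++.........
296 ..........BBBBBBBBBBBBBB++++++++RRRRRRRRRRRRRRRR++........
298 ..........BBBBBBBBBBBB++++++++++++RRRRRRRRRRRRRR++........
300 ..........BBBBBBBBBBB++++++++++++++RRRRRRRRRRRRR++........
302 ..........+BBBBBBBBBB++++++++++++++RRRRRRRRRRRRR++........
304 .........++BBBBBBBBB++++++++++++++++RRRRRRRRRRRR++........
306 .........++BBBBBBBB++##############++RRRRRRRRRRR+++.......
308 .........+++BBBBB+###################++RRRRRRRR++++.......
310 ........++++++BB+######
[... 406 characters left out ...]
       
324                     +++++#######+++                       
326                                                           
328                                                           
330                                                           
332                                                           
334                                                           
336                                                           
338                                                           
340                                                           
342 .                                                         
344 ..........                                       .........
```

The eye is down around the post, with the wire passing beneath the head. I'll ease the spring back, then release.

>>> hand_motion(
  deltas=[
    [[0.002, 0, -0.001, 0], [0.004, 0, -0.001, 0], [0.006, 0, -0.001, 0], [0.009, 0, -0.001, 0], [0.012, 0, -0.001, 0], [0.015, 0, -0.001, 0], [0.015, 0, -0.001, 0], [0.015, 0, -0.001, 0]],
  ],
  only="time|tcp|contact",
)

```text
time_s: 14.87
tcp_pos: [0.5049, -0.0235, -0.0087]
contact_force: [2.1, 8.1, -1.9]
```

>>> hand_motion(
  deltas=[
    [[0, 0, 0, 0], [0, 0, 0, 0], [0, 0, 0, 0], [0, 0, 0, 0], [0, 0, 0, 0], [0, 0, 0, 0], [0, 0, 0, 0], [0, 0, 0, 0], [0, 0, 0, 0], [0, 0, 0, 0]],
  ],
  aperture=0.5,
  grip_n=20,
  only="time|tcp|contact|gap",
)

```text
time_s: 15.7
tcp_pos: [0.504, -0.0247, -0.0097]
contact_force: [-0.8, 0.1, 0.3]
finger_gap: 0.498
```

>>> hand_motion(
  deltas=[
    [[0, 0, -0.01, 0], [0, 0, -0.03, 0], [0, 0, -0.06, 0], [0, 0, -0.09, 0], [0, 0, -0.12, 0], [0, 0, -0.12, 0], [0, 0, -0.12, 0]],
  ],
  only="time|tcp|contact",
)

```text
time_s: 16.28
tcp_pos: [0.505, -0.0249, 0.1125]
contact_force: [0.1, 0.1, 0.1]
```

```bash
cat > fin.py <<'E'
from h import *
from scipy.spatial.transform import Rotation as R
np.set_printoptions(precision=4,suppress=True)
i=imaging.camera_info('wrist'); save('wrist','pics/wf.png'); im=cv2.imread('pics/wf.png'); H,S,V=cv2.split(cv2.cvtColor(im,cv2.COLOR_BGR2HSV))
for n,m in (('orange',(H>10)&(H<25)&(S>160)&(V>190)),('blue',(H>95)&(H<125)&(V>215)&(S>120))):
    k,l,st,c=cv2.connectedComponentsWithStats(m.astype(np.uint8))
    for j in range(1,k):
        if st[j,4]>80: print(n,st[j],at(i,*c[j],.04))
for nm,pt in (('hole',[.5354,.1414,.018]),('shoepost',[.502,-.05,.036])): print(nm,proj(i,pt))
def ch(h,s,v):
    if s<50: return '#' if v>170 else ('+' if v>90 else '.')
    if h<8 or h>172: return 'R'
    if 95<h<130: return 'B'
    return ' ' 
u,v=proj(i,[.502,-.05,.036]).astype(int)
for y in range(max(v-30,0),min(v+28,400),2): print(y,''.join(ch(H[y,x],S[y,x],V[y,x]) for x in range(u-35,u+45)))
E
python3 fin.py
```

```text
orange [308   0  25  34 813] [0.5316 0.1179 0.04  ]
blue [310 174  21  27 563] [ 0.5073 -0.0135  0.04  ]
hole [319.8264  -7.5726]
shoepost [321.4584 224.8843]
194 BBBBBBBBBBBBBBBBBBBBBBBBBBBBBBBBBBBBBBBBBBBBBBBBBBBBBBBBBBBBBBBBBBBBBBBBBBBBBBBB
196 BBBBBBBBBBBBBBBBBBBBBBBBBBBBBBBBBBBBBBBBBBBBBBBBBBBBBBBBBBBBBBBBBBBBBBBBBBBBBBBB
198 BBBBBBBBBBBBBBBBBBBBBBBBBBBBBBBBBBBBBBBBBBBBBBBBBBBBBBBBBBBBBBBBBBBBBBBBBBBBBBBB
200 BBBBBBBBBBBBBBBBBBBBBBBBBBBBBBBBBBBBBBBBBBBBBBBBBBBBBBBBBBBBBBBBBBBBBBBBBBBBBBBB
202 BBBBBBBBBBBBBBBBBBBBBBBBBBBBBBBBBBBBBBBBBBBBBBBBBBBBBBBBBBBBBBBBBBBBBBBBBBBBBBBB
204 BBBBBBBBBBBBBBBBBBBBBBB+++++BBBBBBBBBBBB+++++BBBBBBBBBBBBBBBBBBBBBBBBBBBBBBBBBBB
206 BBBBBBBBBBBBBBBBBBBBB+++++BBBBBBBBBBBBBBBBB++++BBBBBBBBBBBBBBBBBBBBBBBBBBBBBBBBB
208 BBBBBBBBBBBBBBBBBBB+++++BBBBBBBBBBBBBBBBBBBB+++++BBBBBBBBBBBBBBBBBBBBBBBBBBBBBBB
21
[... 1082 characters left out ...]
BBBBBBBBBBBBBBBBBBBB
236 BBBB#######+BBBBBBBBBBBBBBBBBBBBBBBBBBBBBBBBBBBBBBBBBBBBBBBBBBBBBBBBBBBBBBBBBBBB
238 BBB##########BBBBBBBBBBBBBBBBBBBBBBBBBBBBBBBBBBBBBBBBBBBBBBBBBBBBBBBBBBBBBBBBBBB
240 BBB###########BBBBBBBBBBBBBBBBBBBBBBBBBBBBBBBBBBBBBBBBBBBBBBBBBBBBBBBBBBBBBBBBBB
242 BBB###########BBBBBBBBBBBBBBBBBBBBBBBBBBBBBBBBBBBBBBBBBBBBBBBBBBBBBBBBBBBBBBBBBB
244 BBBB########BBBBBBBBBBBBBBBBBBBBBBBBBBBBBBBBBBBBBBBBBBBBBBBBBBBBBBBBBBBBBBBBBBB.
246 BBBBBBBBBBBBBBBBBBBBBBBBBBBBBBBBBBBBBBBBBBBBBBBBBBBBBBBBBBBBBBBBBBBBBBBBBBBBBBB.
248 BBBBBBBBBBBBBBBBBBBBBBBBBBBBBBBBBBBBBBBBBBBBBBBBBBBBBBBBBBBBBBBBBBBBBBBBBBBBBBB.
250                                                                                .
```

>>> hand_motion(
  deltas=[
    [[0.03, 0, 0, 0], [0.06, 0, 0.01, 0], [0.09, 0, 0.02, 0], [0.098, 0, 0.029, 0], [0.098, 0, 0.029, 0], [0.098, 0, 0.029, 0]],
  ],
  only="time|tcp",
)

```text
time_s: 16.83
tcp_pos: [0.5205, 0.0717, 0.0804]
```

```bash
python3 - <<'E'
from h import *
i=imaging.camera_info('wrist'); save('wrist','pics/wg.png')
j=np.load('i7.npy',allow_pickle=True).item()
def ch(h,s,v):
    if s<60: return '#' if v>150 else ('+' if v>90 else '.')
    if 5<h<25 and s>130: return 'O' if v>190 else 'o'
    if 95<h<130: return 'B'
    return ' '
for f,c in (('w7',j),('wg',i)):
    im=cv2.imread(f'pics/{f}.png'); H,S,V=cv2.split(cv2.cvtColor(im,cv2.COLOR_BGR2HSV))
    print(f,proj(c,[.5354,.1414,.018]),c['cam_to_world'][:3,3])
    for y in range(104,168,2): print(y,''.join(ch(H[y,x],S[y,x],V[y,x]) for x in range(300,342)))
E
```

```text
w7 [319.72550047 117.19724185] [0.53641436 0.14348586 0.26620287]
104 BBBBBBBBB######################BBBBBBBBBBB
106 BBBBBBBBB######################BBBBBBBBBBB
108 BBBBBBBBB###### OOOOOOOO ######BBBBBBBBBBB
110 BBBBBBBBB### OOO        OO ####BBBBBBBBBBB
112 BBBBBBBBB## OO    +++++   OO ##BBBBBBBBBBB
114 BBBBBBBBB# OO    ++++++    OO #BBBBBBBBBBB
116 BBBBBBBB##OO     ++++++     O #BBBBBBBBBBB
118 BBBBBBBBB# O     ++++++     O #BBBBBBBBBBB
120 BBBBBBBBB# OO    +++++++   O ##BBBBBBBBBBB
122 BBBBBBBBB## OO   +++++++  O ###BBBBBBBBBBB
124 BBBBBBBBB#### OO ++++++ OO ####BBBBBBBBBBB
126 BBBBBBBB#      Oo      oo       BBBBBBBBBB
128 BBBBBB  OOOOOOOOOOOOOOOOOOOOOOOOO BBBBBBBB
130 BBBBBB OOOOOOOOOOOOOOOOOOOOOOOOOO BBBBBBBB
132 BBBBBB OOOOOOOOOOOOOOOOOOOOOOOOOO BBBBBBBB
134 BBBBBB OOOOOOOOOOOOOOOOOOOOOOOOOO BBBBBBBB
136 BBBBBB OOOOOOOOOOOOOOOOOOOOOOOOOO BBBBBBBB
138 BBBBBB OOOOOOOOOOOOOOOOOOOOOOOOOO BBBBBBBB
140 BBBBBB OOOOOOOOOOOOOOOOOOOOOOOOOO BBBBBBBB
142 BBBBBB OOOOOOOOOOOOOOOOOOOOOOOOOO BBBBBBBB
144 BBBBBB#OOOOOOOOOOOOOOOOOOOOOOOOOO BBBBBBBB
[... 1387 characters left out ...]
BBBBBBBBBB OOOOOOOOOOOOOOOOOOOOOOOOOOO BBB
140 BBBBBBBBBB OOOOOOOOOOOOOOOOOOOOOOOOOO  BBB
142 BBBBBBBBBB OOOOOOOOOOOOOOOOOOOOOOOOOO  BBB
144 BBBBBBBBBB OOOOOOOOOOOOOOOOOOOOOOOOOO  BBB
146 BBBBBBBBBB OOOOOOOOOOOOOOOOOOOOOOOOOO  BBB
148 BBBBBBBBBB OOOOOOOOOOOOOOOOOOOOOOOOOO  BBB
150 BBBBBBBBBB OOOOOOOOOOOOOOOOOOOOOOOOOO  BBB
152 BBBBBBBBBB OOOOOOOOOOOOOOOOOOOOOOOOOO BBBB
154 BBBBBBBBBB OOOOOOOOOOOOOOOOOOOOOOOOOO BBBB
156 BBBBBBBBBB OOOOOOOOOOOOOOOOOOOOOOOOOO BBBB
158 BBBBBBBBBB OOOOOOOOOOOOOOOOOOOOOOOOOO BBBB
160 BBBBBBBBBB OOOOOOOOOOOOOOOOOOOOOOOOOO BBBB
162 BBBBBBBBBB OOOOOOOOOOOOOOOOOOOOOOOOOO BBBB
164 BBBBBBBBBB# OOOOOOOOOOOOOOOOOOOOOOOOO BBBB
166 BBBBBBBBBBB                        O #BBBB
```

>>> hand_motion(
  deltas=[
    [[0.02, 0, 0, 0], [0.048, 0.002, 0, 0], [0.048, 0.002, 0, 0], [0.048, 0.002, 0.02, 0], [0.048, 0.002, 0.05, 0], [0.048, 0.002, 0.072, 0], [0.048, 0.002, 0.072, 0], [0.048, 0.002, 0.072, 0]],
  ],
  aperture=0,
  only="time|tcp|contact|gap",
)

```text
time_s: 17.55
tcp_pos: [0.5315, 0.1176, 0.0094]
contact_force: [0.3, -0.4, 0.2]
finger_gap: 0.004
```

>>> hand_motion(
  deltas=[
    [[0, 0, 0.001, 0], [0, 0, 0.0025, 0], [0, 0, 0.0025, 0]],
  ],
  only="tcp|contact",
)

```text
tcp_pos: [0.5326, 0.1185, 0.0079]
contact_force: [-1.1, 0.5, 0.2]
```

>>> hand_motion(
  deltas=[
    [[0, 0, 0.001, 0], [0, 0, 0.0015, 0], [0, 0, 0.0015, 0]],
  ],
  only="tcp|contact",
)

```text
tcp_pos: [0.532, 0.1186, 0.0056]
contact_force: [-0.4, -0.6, -0.2]
```

>>> hand_motion(
  deltas=[
    [[0, 0, 0.001, 0], [0, 0, 0.0025, 0], [0, 0, 0.0025, 0]],
  ],
  only="tcp|contact",
)

```text
tcp_pos: [0.5317, 0.1186, 0.0026]
contact_force: [0.5, 0.4, -0.3]
```

>>> hand_motion(
  deltas=[
    [[0, 0, 0.001, 0], [0, 0, 0.001, 0], [0, 0, 0.001, 0]],
  ],
  only="tcp|contact",
)

```text
tcp_pos: [0.5318, 0.1187, 0.0018]
contact_force: [0.3, 0.5, -0.3]
```

>>> hand_motion(
  deltas=[
    [[0, 0, 0.0005, 0], [0, 0, 0.0005, 0], [0, 0, 0.0005, 0]],
  ],
  only="tcp|contact",
)

```text
tcp_pos: [0.5319, 0.1186, 0.0014]
contact_force: [-0.4, 0.5, -0.7]
```

The shut fingers reach the fully home height (about 0.001) without contact, so the hook plug has not lifted. I'll retract and hand in.

>>> hand_motion(
  deltas=[
    [[0, 0, -0.02, 0], [0, 0, -0.05, 0], [0, 0, -0.09, 0], [0, 0, -0.13, 0], [0, 0, -0.13, 0], [0, 0, -0.13, 0]],
  ],
  only="time|tcp|contact",
)

```text
time_s: 19.3
tcp_pos: [0.5331, 0.1187, 0.1336]
contact_force: [0.6, -1.0, -1.0]
```

```bash
python3 -c "
from bench import robot, imaging, status
print(robot.finish_job())"
```

```text
the job is handed in; nothing more can be done
None
```

The spring's leg is down in the orange-ringed hole and its eye is under the post's head, with the taut spring holding the brake arm at about 0. I let go, left the bowl, mug and jar alone, and handed the job in at about 19 s; early on, a fingertip probe pressed the spring's plug with about 54 N, and the plug did not move.

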